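# Lay the tea tray: turn the coaster over against the flared end

### The arm

A 6-joint arm with a two-finger parallel gripper is mounted at the origin on a cart in front of the work surface, level with it; the furniture and walls round the work are solid. World frame = base frame: x ahead of the robot, y to its left, z up, the work surface at z = 0. Lengths are in m, angles in rad, forces in N, time in s.
With the tool pointing down it reaches from about 0.4 to 0.825 m from the base axis. Payload 7 kg.
Tool frame: the origin (TCP) lies midway between the tips of the shut fingers; the grasp point (between the pads) lies 19 mm behind it (pinch_z is the distance from the TCP to the grasp point, in m); z points along the fingers, y is the line along which they close (so a half turn about z gives the same grasp; the last joint's range is limited). The gripper opens to 85 mm and grips with 20 to 120 N. Pads are 22 mm wide; open, the fingers measure 114 mm over their backs; the gripper's body (76 mm by 85 mm) begins 54 mm behind the grasp point. The pads swing forward as they close: fully open they stand 13 mm farther back than shut.
Start: joints at [1.395, 0.359, 0.012, 0, -1.224, -0.288], TCP at [0.302, 0.604, 0.231] pointing down, gripper open.
Joint ranges: [-3.07, 3.07], [-1.43, 2.12], [-1.02, 1.25], [-3.03, 1.67], [-3.05, -0], [-3.03, 3.03]. Speed limits (rad/s): [2.39, 2.39, 3.01, 3.14, 3.14, 3.14].

### API

Orientations are given as a unit quaternion [w, x, y, z].
In Python, from plant import * gives the robot as it stands. Calls block until the motion is done:
- reach(position, orientation): joint-space move of the TCP to a pose.
- move_linear(position, attitude=None, v=0.15): straight line of the TCP; attitude=None keeps the orientation; v is the mean speed in m/s.
- movej(angles): joint-space move.
- move_gripper(opening, strength=None): opening from 0.0 (shut) to 1.0 (fully open); strength is the grip in N (None keeps the last); returns when the fingers have stopped.
- hold(seconds).
- inverse_kinematics(position, orientation): joint angles nearest the present ones, or None.
- capture(name): name is "side" or "top"; returns (picture, depth): 420x560x3 uint8, blue, green, red; 420x560 float32, m along the optical axis (not along the pixel's ray), 0 where there is no reading.
- calibration(name): a dict with "vertical_fov" (degrees; the focal length in pixels is half the picture's height over the tangent of half this angle, whatever the lens; pixels are square), "cx", "cy" (the principal point, pixels), "view" (4x4, takes a point from world to camera coordinates). Camera axes: x right, y down, z forward; pixel columns grow to the right and rows downward; lengths in m; the calibration is good to about 2 mm. A picture is of the moment at which its call begins. calibration takes no time and is no camera call.
A pose or a line that the arm cannot do raises PlanningError and nothing moves.
- job_done(): hands the job in; it is judged then, once.
Readings, each from a call of its own:
- current_clock(): time.
- current_joint_pos(): joint angles.
- current_joint_velocities(): joint speeds.
- current_joint_efforts(): joint torques, N m.
- current_tcp_pos(): TCP position.
- current_eef_rot(): TCP orientation.
- current_ft_force(): force on the tool from outside, world axes, zero at the start.
- current_torque(): the same for the moment, N m.
- current_opening(): opening from 0.0 (shut) to 1.0 (fully open).
- current_grasp_force(): force on a finger pad.
Only numpy, scipy, OpenCV 4.12 (cv2) and the standard library are available. Lean on these libraries where they do the work, as an engineer would, in place of code of your own. Each camera call takes 0.05 s, during which the arm holds its last target. There are 200 camera calls.

### The job

Lay the tray for tea. The coaster lies in it cork side up: push it against the tray's flared left end (left as seen from the robot) until it rides up and leans there, then tip it back over so that it lies flat in the left half of the tray, cork side down. Stand the mug in the middle of the coaster and lay the teaspoon flat on the tray floor beside it; leave the canisters and the lemon where they are.

Things in the scene. Friction and masses are not known exactly. Their poses are not given: they have to be found in the camera images.
- tray: Wooden serving tray, fixed firmly on the worktop. Origin: centre of its underside; x along its short, y along its long side, +y towards its left end, z up. Flat black rubber floor 8 mm above the worktop, 170 mm (x) by 270 mm (y), grippy (friction 1.0). The long sides (9 mm boards) lean out 15 degrees; inner edge of their rim at x = +-99 mm, outer edge at +-108 mm, rim 60 mm above the worktop.
- left_foot (a point): Middle of the line where the tray's floor meets its left (+y) end, 135 mm from the tray's centre, 8 mm above the worktop; axes as the tray's. From here the left end, a slick lacquered 9 mm board (friction 0.35) with a hand-grip recess 76 mm wide, flares outwards, rising at 52 degrees from level. The right end is its mirror image.
- left_rim (a point): Middle of the inner edge of the rim of the tray's left flared end: 41 mm beyond the foot (+y) and 60 mm above the worktop; the rim's outer edge is 11 mm farther out. Axes as the tray's.
- coaster: Square coaster, 105 x 105 x 10 mm, 0.13 to 0.24 kg: a slick glazed tile (friction 0.35) with a cork pad on its back; too wide to grasp across. Origin: centre of the tile face; x and y along its sides; z comes out of the cork face: up at the start, down at the end. It starts flat on the tray floor near the middle. Past vertical it falls over by itself.
- coaster_cork (a point): Centre of the coaster's cork face, axes as the coaster's. Pushed by its right edge, close to the floor, the coaster rides up the left end; once its lower edge is at the foot it lies on the board, tilted 52 degrees, and stays when let go, its upper edge 91 mm above the worktop and 65 mm beyond the foot, free of the rim. Pushed much further it would topple out over the rim.
- mug: Small green mug, 52 mm high; body 65 mm in diameter at the rim, 46 mm at the base, with a handle on its -y side, 0.14 kg. Origin on its underside, 14.5 mm from the body's centre towards the handle; z up.
- mug_base (a point): Centre of the mug body's underside, axes as the mug's (handle towards -y). The mug can be gripped across its x axis, 65 mm wide near the rim.
- teaspoon: Steel teaspoon lying on the worktop, 139 mm long, 28 mm wide at the bowl, 13 mm high. Origin: middle of its length, on its underside; x along its length, y across, z up. It can be gripped across y at the origin.
- canister_tea: Cream canister with a lid, 110 mm high, at the back on the right, beside the tall cabinet. A bystander; origin on its underside.
- canister_sugar: Cream canister with a lid, 110 mm high, to the left of the other one. A bystander; origin on its underside.
- lemon: Yellow lemon, 71 x 53 x 51 mm, on the right of the worktop. A bystander.

How it is judged:
By the outcome, as a careful person would: the job done as asked, in the order asked, and still so for the second after the job is handed in, with the robot touching nothing.
It also fails if it takes over 72 s, if anything falls off the work surface, if the arm or the gripper's body presses on something with over 40 N, if the wrist force passes 120 N, or if a joint passes its speed limit or range.

## Working session

There is one attempt and no reset: what is moved stays moved. The work goes in short steps, each a Python script; the robot and the scene stay as the last script left them, time stands still between calls to the robot, and variables do not carry over. Pictures are saved under pics/ and viewed, at most 13 in all, crops included, and the job is handed in when it is done.

```bash
mkdir -p pics
cat > h.py <<'E'
from plant import *
import numpy as np, cv2
def cam(n):
    im,d=capture(n); c=calibration(n); f=im.shape[0]/2/np.tan(np.radians(c["vertical_fov"])/2)
    return im,d,f,c["cx"],c["cy"],np.array(c["view"])
def ptw(u,v,z,C):
    f,cx,cy,V=C; R=V[:3,:3];o=-R.T@V[:3,3]; r=R.T@np.array([(u-cx)/f,(v-cy)/f,1.])
    return o+r*(z-o[2])/r[2]
def cloud(d,C):
    f,cx,cy,V=C; v,u=np.indices(d.shape); p=np.stack([(u-cx)/f*d,(v-cy)/f*d,d],-1)
    w=(p-V[:3,3])@V[:3,:3]; w[d<=0]=np.nan; return w
E
python3 - <<'E'
from h import *
for n in("top","side"):
    im,d,*C=cam(n); cv2.imwrite(f"pics/{n}0.png",im); np.savez(f"{n}0.npz",im=im,d=d); c=calibration(n)
    print(n,c["vertical_fov"],c["cx"],c["cy"],np.round(np.array(c["view"]),3).tolist())
print(current_eef_rot(),current_clock())
E
```

```text
top 44.0115592778845 271.8327825628473 212.04633289482615 [[-0.011, -1.0, -0.007, -0.073], [-0.994, 0.012, -0.109, 0.558], [0.109, 0.006, -0.994, 1.727], [0.0, 0.0, 0.0, 1.0]]
side 42.98351813789583 278.48149269781976 205.6095219000389 [[-0.925, -0.379, 0.014, 0.503], [-0.235, 0.543, -0.806, 0.234], [0.298, -0.749, -0.592, 1.667], [0.0, 0.0, 0.0, 1.0]]
[ 7.57166402e-04  9.73219303e-01 -2.29877364e-01 -1.12453638e-04] 0.1
```

View pics/top0.png

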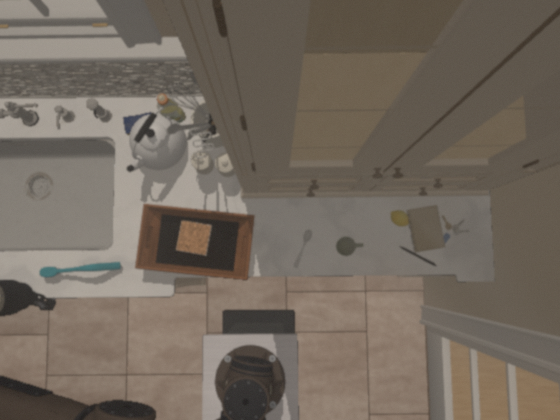

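View pics/side0.png

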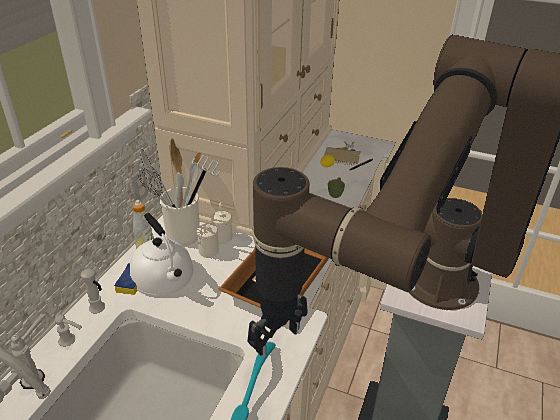

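The top view shows the tray with its centre near (195,242) and the coaster at (194,238). The spoon is at (303,248), the mug at (346,246) with its handle to the right (-y), and the lemon at (400,218). The side view has the arm in front of part of the tray.

```bash
cat > meas.py <<'E'
from h import *
def K(n,im):
    c=calibration(n); return im.shape[0]/2/np.tan(np.radians(c["vertical_fov"])/2),c["cx"],c["cy"],np.array(c["view"])
def rect(mask,z,C,roi=None):
    m=mask.astype(np.uint8)
    if roi: r=np.zeros_like(m); r[roi[1]:roi[3],roi[0]:roi[2]]=1; m*=r
    n,l,s,_=cv2.connectedComponentsWithStats(m); 
    if n<2: return None
    l=(l==1+s[1:,4].argmax()); v,u=np.nonzero(l)
    w=np.array([ptw(a,b,z,C)[:2] for a,b in zip(u,v)])*1000
    r=cv2.minAreaRect(w.astype(np.float32)); return len(u),np.round(w.mean(0),1),np.round(r[0],1),np.round(r[1],1),round(r[2],1)
E
python3 - <<'E'
from meas import *
D=np.load("top0.npz");im=D["im"];d=D["d"];C=K("top",im);W=cloud(d,C)
hsv=cv2.cvtColor(im,cv2.COLOR_BGR2HSV);H,S,V=cv2.split(hsv)
big=cv2.resize(im[190:290,125:445],None,fx=2.5,fy=2.5,interpolation=cv2.INTER_CUBIC);cv2.imwrite("pics/c.png",big)
for n,(u,v) in dict(coaster=(194,238),corkE=(205,230),floor=(225,240),rubber2=(165,240),rimL=(140,240),rimtop=(195,210),mug=(345,246),handle=(359,245),spoon=(304,240),spoonh=(299,258),table=(320,220),lemon=(400,218)).items(): print(n,hsv[v,u],im[v,u],np.round(W[v,u]*1000,1))
print("cork",rect((H<20)&(S>70)&(V>110),.018,C,(170,215,220,262)))
black=(V<45); print("floor",rect(black|((H<20)&(S>70)&(V>110)),.008,C,(150,205,245,275)))
tray=(S>90)&(H<20)|(V<60); print("tray rim",rect(tray,.06,C,(130,200,258,282)))
t=(np.abs(W[...,2]-.06)<.006)&(W[...,0]<.6)&(W[...,0]>.2)&(W[...,1]<.4)&(W[...,1]>-.15);print("rim depth",rect(t,.06,C))
print("mug",rect(V<105,.052,C,(330,230,368,260)))
sp=(W[...,2]>.003); print("spoon",rect(V<135,.006,C,(290,225,318,270)))
print("heights spoon",np.round(W[225:270:4,292:314:3,2]*1000).tolist())
E
```

```text
coaster [ 14 110 141] [ 80 108 141] [472.9 185.4  19.4]
corkE [ 13 109 143] [ 82 109 143] [499.6 148.   20.6]
floor [20 31 50] [44 48 50] [465.9  81.9   2.8]
rubber2 [15 38 53] [45 49 53] [468.4 287.6   1.2]
rimL [ 11 103 111] [ 66  83 111] [465.8 357.5  61.9]
rimtop [ 12 100 102] [ 62  78 102] [563.7 176.2  59.9]
mug [25 38 81] [69 79 81] [ 440.7 -326.8    5.5]
handle [23 40 83] [70 80 83] [ 441.6 -367.4   49.5]
spoon [ 16  27 104] [ 93  99 104] [ 462.6 -187.6    7.4]
spoonh [ 16  26 108] [ 97 103 108] [ 401.7 -169.7    5.1]
table [ 18  26 120] [108 115 120] [ 5.310e+02 -2.442e+02 -2.000e-01]
lemon [ 23 113 111] [ 62  99 111] [ 529.9 -506.4   50.2]
cork (901, array([475.8, 188.1]), array([475.9, 188. ]), array([102.8, 102. ]), 79.5)
floor (901, array([476.4, 189.6]), array([476.5, 189.6]), array([103.3, 102.5]), 79.5)
tray rim (5436, array([450.1, 172. ]), array([458.8, 176. ]), array([368.2, 211.8]), 83.4)
rim depth (1127, array([457.9, 178.8]), array([458.3, 177.9]), array([373.6, 217. ]), 83.3)
mug (349, array([ 439.8, -326.3]), array([ 435.6, -329.8]), array([81.2, 65.5]), 62.5)
spoon (1260, array([ 439. , -185.6]), array([ 439.2, -185.8]), array([ 92.2, 149.8]), 89.1)
heights spoon [[0.0, -5.0, -2.0, 0.0, -8.0, -7.0, -2.0, -5.0], [4.0, 1.0, 0.0, -2.0, 2.0, -1.0, -1.0, 7.0], [0.0, -2.0, -10.0, 6.0, 2.0, 7.0, 1.0, -5.0], [-0.0, -1.0, 1.0, -6.0, 7.0, -5.0, 5.0, -7.0], [-4.0, 1.0, -3.0, 5.0, 9.0, 7.0, -1.0, 2.0], [-4.0, 1.0, 1.0, 1.0, 12.0, 4.0, -9.0, 1.0], [1.0, -12.0, 5.0, 13.0, -6.0, -6.0, 3.0, -4.0], [-6.0, 1.0, 4.0, 13.0, 1.0, -2.0, -2.0, 2.0], [-1.0, -2.0, 6.0, 2.0, 0.0, -0.0, 1.0, -3.0], [-9.0, 5.0, 5.0, -4.0, -6.0, 8.0, -10.0, 7.0], [5.0, 5.0, -4.0, -1.0, -2.0, 2.0, -6.0, -4.0], [-1.0, -6.0, -5.0, -1.0, -3.0, -9.0, -9.0, 5.0]]
```

View pics/c.png

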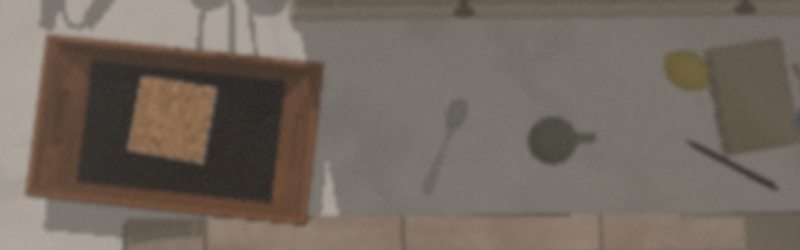

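The crop agrees with the numbers. Tray centre is about (458,177) mm with yaw about -6.7°. The coaster sits at about (16,13) mm in tray axes and is turned about -4° relative to the tray. Next I'll set up behind its right edge and feel for the floor.

```bash
cat >> h.py <<'E'
from scipy.spatial.transform import Rotation as Ro
T0=np.array([.4585,.177]); YAW=np.radians(-6.7)
def loc(x,y,z): # tray axes, mm -> world m
    c,s=np.cos(YAW),np.sin(YAW); return [T0[0]+(c*x-s*y)/1e3,T0[1]+(s*x+c*y)/1e3,z/1e3]
def inloc(p):
    c,s=np.cos(YAW),np.sin(YAW); d=(np.array(p)[:2]-T0)*1e3; return np.round([c*d[0]+s*d[1],-s*d[0]+c*d[1]],1)
def att(psi,p): # closing line at world angle psi; nearer half turn
    best=None; q0=np.array(current_joint_pos())
    for k in(0,np.pi):
        a=psi+k; y=np.array([np.cos(a),np.sin(a),0]); z=np.array([0,0,-1.]); R=np.c_[np.cross(y,z),y,z]
        x=Ro.from_matrix(R).as_quat()[[3,0,1,2]].tolist(); j=inverse_kinematics(list(p),x)
        if j is None: continue
        cst=abs(np.array(j)-q0).max()
        if best is None or cst<best[0]: best=(cst,x)
    return best[1]
def go(p,psi=YAW): reach(list(p),att(psi,p))
def snap(n,f): im,d=capture(n); cv2.imwrite(f"pics/{f}.png",im); return im,d
def fz(): return current_ft_force()[2]
E
python3 - <<'E'
from h import *
go(loc(16,-72,150)); print(np.round(current_joint_pos(),2),current_clock())
move_gripper(0.45)
move_linear(loc(16,-72,22),v=.15); f0=fz(); z=22
print("f0",f0)
for z in np.arange(13,1,-1.):
    move_linear(loc(16,-72,z),v=.05)
    if abs(fz()-f0)>3: break
print(z,fz(),current_clock(),np.array(current_tcp_pos())*1000)
move_linear(loc(16,-72,z+2.5))
im,d=snap("side","s1");snap("top","t1");print(current_clock())
a=cv2.imread("pics/s1.png")[200:340,180:380];cv2.imwrite("pics/s1c.png",cv2.resize(a,None,fx=3,fy=3))
E
```

```text
[ 0.63  0.11 -0.53  0.   -0.94 -0.75] 2.025
f0 0.3497071494402656
6.0 11.341019038093965 5.6333 [466.09709277 103.66971118   6.73636899]
5.9833
```

View pics/s1c.png

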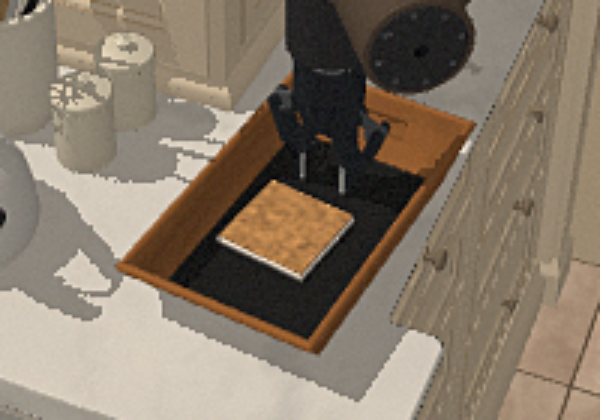

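The crop shows both fingers just behind the coaster's right edge (about (320,195)), inside the tray and centred. Now I'll push.

Run:
```python
from h import *
move_linear(loc(16,-30,8.5),v=.06); move_linear(loc(15,112,8.7),v=.08)
print(np.round(current_ft_force(),1),current_clock(),inloc(current_tcp_pos()))
im,d=snap("side","s2");snap("top","t2")
a=im[200:340,180:380];cv2.imwrite("pics/s2c.png",cv2.resize(a,None,fx=3,fy=3))
```

```text
[-0.4 -1.2 -0. ] 8.7583 [ 15.1 111.9]
```

View pics/s2c.png

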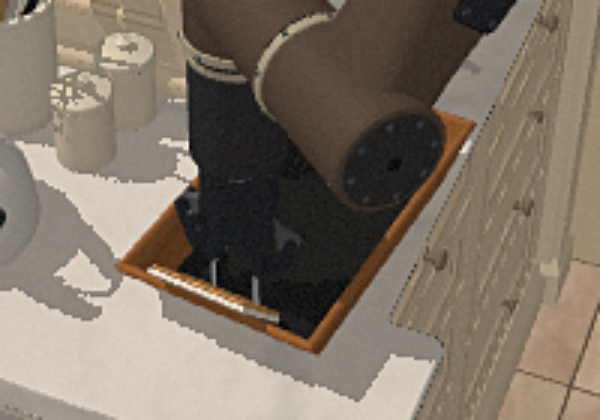

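The coaster is riding up the left end, with its upper edge running from about (150,268) to (278,318). I'll measure that edge and finish the push.

```bash
cat >> h.py <<'E'
def top_edge(show=True):
    im,d,*C=cam("side"); W=cloud(d,C); V=cv2.cvtColor(im,cv2.COLOR_BGR2HSV)
    P=W.reshape(-1,3); c,s=np.cos(YAW),np.sin(YAW); q=(P[:,:2]-T0)*1e3
    L=np.c_[c*q[:,0]+s*q[:,1],-s*q[:,0]+c*q[:,1],P[:,2]*1e3]; cl=V.reshape(-1,3)
    m=(L[:,1]>140)&(L[:,1]<230)&(abs(L[:,0]-15)<60)&(L[:,2]>68)&(L[:,2]<130)&(cl[:,2]>130)
    L=L[m]; print(len(L),"x",np.percentile(L[:,0],[2,98]).round(1),"y",np.percentile(L[:,1],[5,50,95]).round(1),"z",np.percentile(L[:,2],[5,50,95]).round(1)); 
    a,b=L[L[:,0]<15],L[L[:,0]>15]; print("med y by half",np.median(a[:,1]).round(1),np.median(b[:,1]).round(1)); return L
E
python3 - <<'E'
from h import *
top_edge()
move_linear(loc(15,116,8.7),v=.05); print(np.round(current_ft_force(),1),inloc(current_tcp_pos())); top_edge()
print(current_clock())
E
```

```text
129 x [-38.8  61.8] y [189.7 198.  202.4] z [83.  87.9 92.2]
med y by half 197.9 198.0
[ 0.5 -0.7  0.4] [ 15.1 116.4]
127 x [-40.1  60.7] y [191.8 198.2 203. ] z [83.9 90.7 96.2]
med y by half 198.2 198.2
9.2083
```

Run:
```python
from h import *
move_linear(loc(15,117,8.7),v=.04); hold(.2)
move_linear(loc(15,90,8.7),v=.1); top_edge()
move_linear(loc(15,60,180),v=.3); top_edge()
im,d=snap("side","s3")
a=im[200:340,180:380];cv2.imwrite("pics/s3c.png",cv2.resize(a,None,fx=3,fy=3));print(current_clock())
```

```text
128 x [-39.4  61.4] y [192.5 198.  202.9] z [85.1 91.7 95.5]
med y by half 197.9 198.3
127 x [-39.   62.8] y [191.2 198.  202.5] z [84.6 91.2 95. ]
med y by half 197.9 198.5
10.9583
```

View pics/s3c.png

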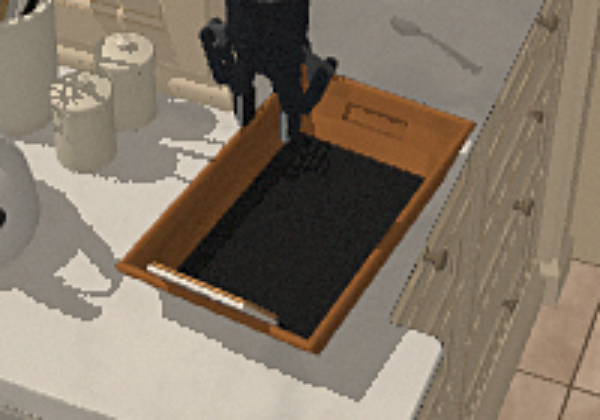

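The coaster stays leaning on the left end, square, with its upper edge from (150,268) to (278,318). Next I tip it from behind.

Run:
```python
from h import *
go(loc(12,238,180)); move_linear(loc(12,238,76),v=.2)
move_linear(loc(12,205,76),v=.12); move_linear(loc(12,150,76),v=.06); print(np.round(current_ft_force(),1)); L=top_edge()
move_linear(loc(12,116,76),v=.05); hold(.4); print(np.round(current_ft_force(),1),current_clock())
im,d=snap("side","s4");snap("top","t4")
a=im[200:340,180:380];cv2.imwrite("pics/s4c.png",cv2.resize(a,None,fx=3,fy=3));print(current_clock())
```

```text
[-0.3  0.3 -0.2]
6 x [33.6 38.8] y [160.3 163.3 168.1] z [ 89.   95.4 107.9]
med y by half nan 163.3
[ 0.5 -0.8 -0.4] 15.1417
15.2417
  return _methods._mean(a, axis=axis, dtype=dtype,
  ret = ret.dtype.type(ret / rcount)
```

View pics/s4c.png

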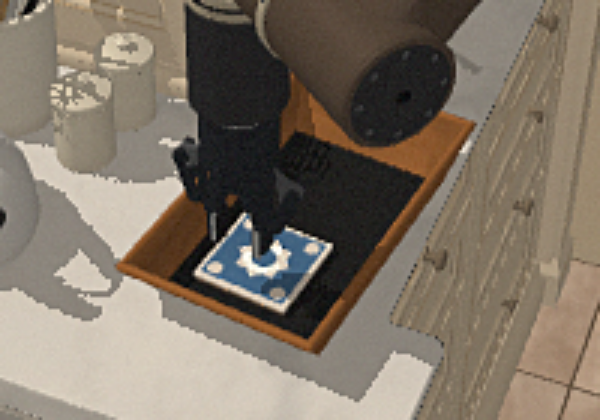

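The coaster has fallen over and lies flat in the left half, tile up, centred near (265,262). I'll raise the arm and measure the coaster, mug and spoon.

Run:
```python
from meas import *
move_linear(loc(12,116,200),v=.3); go([.43,-.12,.25]); print(current_clock())
im,d,*C=cam("top"); im2,d2,*C2=cam("side"); 
cv2.imwrite("pics/t5.png",im)
H,S,V=cv2.split(cv2.cvtColor(im,cv2.COLOR_BGR2HSV))
r=rect((V>70)&~((H<20)&(S>60)),.018,C,(150,212,240,270));print("coaster",r,inloc(r[2]/1e3))
D=np.load("top0.npz");im0=D["im"];Cc=K("top",im0)
bg=cv2.medianBlur(im0,51); df=(bg.astype(int)-im0).sum(2)
roi=(slice(220,275),slice(285,322)); m=np.zeros(df.shape,np.uint8); m[roi]=(df[roi]>25)
n,l,s,_=cv2.connectedComponentsWithStats(m); k=1+s[1:,4].argmax(); print("spoon px",s[k])
w=np.array([ptw(u,v,.006,Cc)[:2]*1e3 for v,u in zip(*np.nonzero(l==k))]).astype(np.float32); R=cv2.minAreaRect(w)
e=np.linalg.eigh(np.cov(w.T))[1][:,1]; t=(w-w.mean(0))@e; print("spoon",R,"axis",e,np.degrees(np.arctan2(e[1],e[0])),"mid",w.mean(0)+e*(t.min()+t.max())/2,"len",np.ptp(t))
m=np.zeros(df.shape,np.uint8); m[228:262,330:370]=df[228:262,330:370]>60
dt=cv2.distanceTransform(m,cv2.DIST_L2,5); yy,xx=np.nonzero(dt>dt.max()-1.2); print("mug r px",dt.max(),"c",xx.mean(),yy.mean(),ptw(xx.mean(),yy.mean(),.05,Cc)*1e3)
v,u=np.nonzero(m); o=np.hypot(u-xx.mean(),v-yy.mean())>12; print("handle",np.mean([ptw(a,b,.03,Cc)*1e3 for a,b in zip(u[o],v[o])],0),o.sum(), "ext u",u.min(),u.max(),v.min(),v.max())
```

```text
17.35
coaster (2589, array([449.1, 179.4]), array([443. , 166.8]), array([271.4, 166.3]), 83.6) [-14.2 -11.9]
spoon px [303 230   9  16  98]
spoon ((471.0685119628906, -198.0886993408203), (27.271963119506836, 51.35400390625), 88.89452362060547) axis [-0.92738096  0.37411837] 158.03016692520225 mid [ 471.36219424 -195.76387589] len 56.463911090136854
mug r px 9.390699 c 345.3333333333333 245.88888888888889 [ 439.10372313 -321.96639811   50.        ]
handle [ 443.77510328 -372.93701482   30.        ] 17 ext u 336 362 237 255
```

Run:
```python
import cv2
a=cv2.imread("pics/t5.png")[190:290,125:445];cv2.imwrite("pics/t5c.png",cv2.resize(a,None,fx=2.5,fy=2.5,interpolation=2))
```

```text
(no output)
```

View pics/t5c.png

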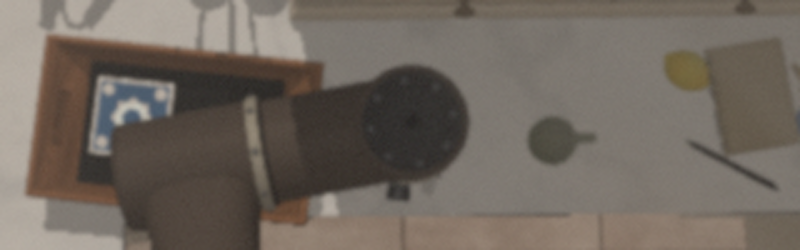

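The crop shows the coaster tile up at about (132,115) in the crop, and the mug at (551,140) with its handle towards -y. I'll grasp the mug, then measure the coaster and spoon from there with the arm out of the way.

Run:
```python
from meas import *
move_gripper(1.0); psi=np.radians(5.3)
go([.439,-.322,.16],psi); print(np.round(current_joint_pos(),2))
move_linear([.439,-.322,.018],v=.15); print("f",np.round(current_ft_force(),1))
move_gripper(0.0,35); print("open",current_opening(),"grasp",current_grasp_force())
move_linear([.439,-.322,.17],v=.15); print(current_opening(),current_grasp_force(),np.round(current_ft_force(),1),current_clock())
im,d,*C=cam("top"); cv2.imwrite("pics/t6.png",im)
side,ds=snap("side","s6")
a=cv2.resize(im[190:290,125:345],None,fx=2.5,fy=2.5); b=cv2.resize(side[130:300,270:400],None,fx=1.9,fy=1.9)
cv2.imwrite("pics/m6.png",np.vstack([a,np.pad(b,((0,0),(0,550-b.shape[1]),(0,0)))]))
H,S,V=cv2.split(cv2.cvtColor(im,cv2.COLOR_BGR2HSV))
x=(V>75)&~((H<20)&(S>60)); x=cv2.morphologyEx(x.astype(np.uint8),cv2.MORPH_OPEN,np.ones((3,3)))
r=rect(x,.018,C,(155,212,232,262));print("coaster",r,inloc(r[2]/1e3),inloc(r[1]/1e3))
bg=cv2.medianBlur(im,51).astype(int); df=(bg-im).sum(2)
for th in(8,14,20):
    m=np.zeros(df.shape,np.uint8); m[225:272,285:320]=cv2.GaussianBlur(df.astype(np.float32),(3,3),0)[225:272,285:320]>th
    n,l,s,_=cv2.connectedComponentsWithStats(m); k=1+s[1:,4].argmax()
    w=np.array([ptw(u,v,.006,C)[:2]*1e3 for v,u in zip(*np.nonzero(l==k))]); e=np.linalg.eigh(np.cov(w.T))[1][:,1]; t=(w-w.mean(0))@e
    print("spoon",th,s[k],np.degrees(np.arctan2(e[1],e[0])).round(1),(w.mean(0)+e*(t.min()+t.max())/2).round(1),np.ptp(t).round(1))
```

```text
[-0.27  0.2  -0.38  0.   -0.99  0.36]
f [ 1.1 -1.   1.2]
open 0.7214723810486422 grasp 36.5122060929275
0.7225983000333477 38.31604086225525 [ 0.1 -1.  -2. ] 21.4833
coaster (1097, array([477.7, 242.5]), array([477.9, 242.8]), array([113. , 112.7]), 83.2) [11.6 67.6] [11.4 67.3]
spoon 8 [296 225  17  25 170] 178.7 [ 472.8 -195.1] 82.1
spoon 14 [306 230   7  12  36] 157.6 [ 477.5 -205.9] 42.6
spoon 20 [304 263   5   9  23] 162.6 [ 370.6 -194.6] 29.8
```

View pics/m6.png

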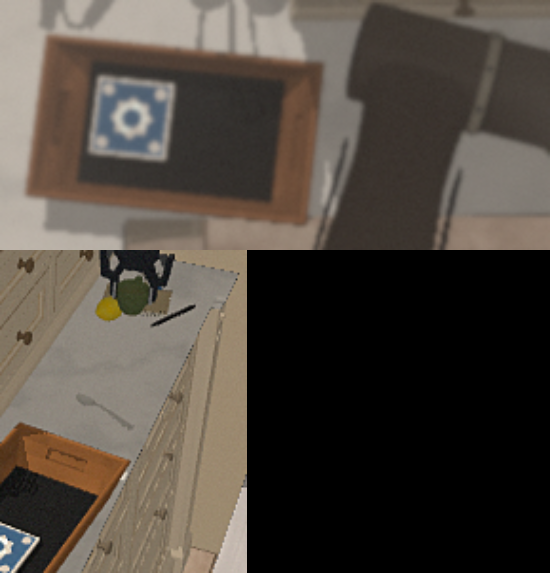

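The picture shows the mug held upright in the gripper, and the coaster flat at (132,118) in the crop. The spoon in the side inset runs from (77,397) to (132,428). Now I place the mug and get the spoon's ends from both views.

Run:
```python
from meas import *
im=np.load("top0.npz")["im"];Ct=K("top",im);Cs=K("side",im)
for n,C,A,B in(("top",Ct,(309.8,229.2),(295.8,267.2)),("side",Cs,(310.5,207.4),(339.5,223.7))):
    a,b=ptw(*A,.006,C)*1e3,ptw(*B,.003,C)*1e3; print(n,a.round(),b.round(),((a+b)/2).round(),np.linalg.norm(a-b).round(),np.degrees(np.arctan2(*(a-b)[1::-1])).round(1))
c=[.4778,.2426]
move_linear([.439,-.322,.20],v=.2)
go(c+[.16]); print(np.round(current_joint_pos(),2),current_grasp_force())
move_linear(c+[.042],v=.12); 
for z in np.arange(40,33,-1.):
    move_linear(c+[z/1e3],v=.04)
    if fz()>1.5: break
print("touch",z,fz())
move_gripper(1.0); move_linear(c+[.15],v=.2); go([.43,.0,.2]); print(current_clock())
im,d,*C=cam("top"); side,ds,*S=cam("side"); np.savez("7.npz",im=im,side=side,d=d,ds=ds)
a=cv2.resize(im[190:290,125:345],None,fx=2.5,fy=2.5); b=cv2.resize(side[200:330,180:340],None,fx=2.3,fy=2.3)
cv2.imwrite("pics/m7.png",np.vstack([a,np.pad(b,((0,0),(0,550-b.shape[1]),(0,0)))]))
```

```text
top [ 499. -208.    6.] [ 371. -158.    3.] [ 435. -183.    4.] 138.0 -21.2
side [ 497. -196.    6.] [ 372. -149.    3.] [ 434. -172.    4.] 134.0 -20.5
[ 0.83  0.19 -0.4   0.   -0.99 -0.95] 38.682235728451815
touch 37.0 4.354829955324982
28.1333
```

View pics/m7.png

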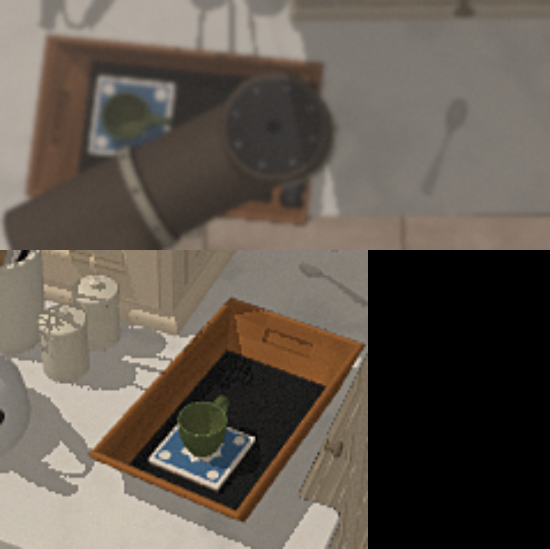

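The mug stands upright on the coaster, handle to the right. Its rim is near (125,116) in the top crop, before correcting for height, and the spoon is undisturbed at (445,147). I'll check how well the mug is centred numerically.

Run:
```python
from meas import *
Z=np.load("7.npz")
for n,k,roi,zr in(("top","im",(160,215,200,256),.07),("side","side",(245,250,285,300),.07)):
    im=Z[k];C=K(n,im);H,S,V=cv2.split(cv2.cvtColor(im,cv2.COLOR_BGR2HSV))
    m=((H>24)&(H<60)&(S>60)).astype(np.uint8); r=np.zeros_like(m); r[roi[1]:roi[3],roi[0]:roi[2]]=1; m*=r
    dt=cv2.distanceTransform(cv2.resize(m*255,None,fx=4,fy=4,interpolation=cv2.INTER_LINEAR)//128,cv2.DIST_L2,5)
    yy,xx=np.nonzero(dt>dt.max()-2); u,v=(xx.mean()+.5)/4-.5,(yy.mean()+.5)/4-.5
    vv,uu=np.nonzero(m); print(n,"rpx",dt.max()/4,"c",u,v,"z70",inloc(ptw(u,v,.070,C)),"z60",inloc(ptw(u,v,.06,C)),"z45",inloc(ptw(u,v,.045,C)),"bbox",uu.min(),uu.max(),vv.min(),vv.max(),m.sum())
    # coaster from non-cork, incl mug
    if n=="top":
        x=(V>75)|(m>0); w=(S<60)&(V>75)|(H>90)&(S>50)|(m>0)
        w=cv2.morphologyEx((w&~((H<20)&(S>60))).astype(np.uint8),2,np.ones((3,3))); r=rect(w,.018,C,(155,212,199,258)); print("coaster",r,inloc(r[2]/1e3))
    W=cloud(Z["d" if n=="top" else "ds"],C); sel=(m>0)&(abs(W[...,2]-.066)<.01); P=W[sel]; L=np.array([inloc(p) for p in P])
    print("rim depth pts",len(P),np.percentile(L,[3,97],axis=0).round(1).tolist())
```

```text
top rpx 1.4 c 178.88175675675674 239.78378378378378 z70 [ 0.1 50.6] z60 [ 0.5 52.5] z45 [ 1.  55.4] bbox 172 186 235 243 34
coaster (644, array([485.1, 248.1]), array([470.8, 243.6]), array([112.1, 126. ]), 83.2) [ 4.4 67.6]
rim depth pts 3 [[11.0, 29.4], [11.9, 34.9]]
side rpx 10.086823 c 267.6535714285714 275.98214285714283 z70 [ 5.4 83.1] z60 [10.6 74.1] z45 [18.3 60.5] bbox 245 284 250 299 475
rim depth pts 185 [[-18.7, 26.0], [41.8, 102.8]]
```

Run:
```python
from meas import *
Z=np.load("7.npz"); im=Z["im"];C=K("top",im); hsv=cv2.cvtColor(im,cv2.COLOR_BGR2HSV);H,S,V=cv2.split(hsv)
print("hand",inloc(ptw(125+125/2.5,190+116/2.5,.068,C)))
for v in(230,236,240): print([tuple(map(int,hsv[v,u])) for u in range(160,198,2)])
m=((H>18)&(H<75)&(S>45)&(V<90)).astype(np.uint8); r=np.zeros_like(m); r[222:252,162:196]=1; m*=r
ke=cv2.getStructuringElement(cv2.MORPH_ELLIPSE,(9,9)); m=cv2.morphologyEx(cv2.morphologyEx(m,3,np.ones((3,3))),2,ke)
v,u=np.nonzero(m); print(len(u),u.min(),u.max(),v.min(),v.max()); print(inloc(ptw((u.min()+u.max())/2,(v.min()+v.max())/2,.068,C)),inloc(ptw(u.mean(),v.mean(),.06,C)))
im=Z["side"];Cs=K("side",im);W=cloud(Z["ds"],Cs);h=cv2.cvtColor(im,cv2.COLOR_BGR2HSV)
g=(h[...,0]>24)&(h[...,0]<60)&(h[...,1]>60); g[:245]=0;g[305:]=0;g[:,:240]=0;g[:,290:]=0
v,u=np.nonzero(g)
for row in range(250,300,5): x=u[v==row]; print(row,x.min() if len(x) else None,x.max() if len(x) else None,end="; ")
# base bottom point
```

```text
hand [ 9.9 65.1]
[(12, 58, 66), (19, 31, 90), (0, 2, 135), (103, 52, 103), (60, 17, 75), (27, 46, 61), (25, 49, 62), (25, 52, 64), (30, 43, 65), (32, 57, 63), (27, 45, 62), (60, 16, 79), (104, 63, 101), (106, 64, 108), (113, 16, 126), (105, 20, 125), (12, 9, 135), (16, 32, 103), (15, 31, 50)]
[(17, 40, 57), (17, 28, 128), (100, 7, 112), (35, 42, 73), (27, 45, 62), (30, 45, 63), (30, 59, 61), (28, 53, 68), (24, 61, 67), (28, 53, 67), (30, 48, 64), (32, 55, 70), (35, 59, 78), (43, 43, 83), (75, 23, 87), (83, 21, 95), (21, 26, 128), (17, 34, 68), (10, 30, 51)]
[(17, 28, 63), (16, 24, 137), (105, 45, 113), (77, 22, 82), (28, 52, 64), (26, 54, 66), (28, 61, 67), (30, 65, 79), (30, 62, 82), (30, 62, 82), (30, 65, 79), (32, 60, 81), (50, 22, 70), (99, 38, 68), (102, 34, 75), (96, 14, 92), (16, 33, 99), (13, 40, 57), (15, 49, 62)]
211 167 184 229 244
[ 9.8 63.4] [ 9.9 65.5]
250 279 288; 255 269 285; 260 271 271; 265 263 278; 270 258 289; 275 257 278; 280 249 277; 285 261 274; 290 None None; 295 None None;
```

The mug is within about 3 mm of the coaster's centre. Now the spoon.

Run:
```python
from h import *
p=[.435,-.181]; psi=np.radians(69)
go(p+[.12],psi); print(np.round(current_joint_pos(),2)); move_gripper(.45)
move_linear(p+[.0025],v=.12); print("f",np.round(current_ft_force(),1))
move_gripper(0.0,50); print("open",current_opening(),current_grasp_force())
move_linear(p+[.16],v=.15); print(current_opening(),current_grasp_force(),current_clock())
t=loc(0,-45,160); go(t,YAW+np.pi/2); print(np.round(current_joint_pos(),2))
move_linear(loc(0,-45,60),v=.15)
im,d=snap("side","s8"); cv2.imwrite("pics/s8c.png",cv2.resize(im[190:320,200:360],None,fx=3.5,fy=3.5)); print(current_clock())
```

```text
[ 0.03  0.13 -0.58  0.   -0.86 -1.96]
f [ 0.3 -0.1 -0.4]
open 0.22547188069817284 48.671963676883934
0.2261767455552897 48.64392529183533 32.6583
[ 0.7   0.09 -0.52 -0.   -0.96 -2.39]
34.725
```

View pics/s8c.png

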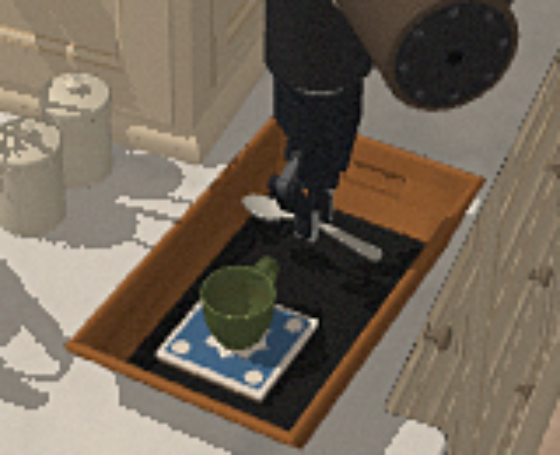

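The spoon is held level across the tray, bowl tip at (243,200) and handle end at (382,258). I'll check that it fits before lowering it.

Run:
```python
from meas import *
im=np.load("top0.npz")["im"];C=K("side",im)
a=inloc(ptw(200+243/3.5,190+200/3.5,.064,C));b=inloc(ptw(200+382/3.5,190+258/3.5,.061,C));print(a,b)
x=float(np.clip(-(a[0]+b[0])/2,-8,8)); print("shift",x)
move_linear(loc(x,-45,60)); move_linear(loc(x,-45,16),v=.1); f0=fz()
for z in np.arange(14.5,8.5,-.75):
    move_linear(loc(x,-45,z),v=.04)
    if abs(fz()-f0)>2: break
print("z",z,fz()-f0)
move_gripper(.45); print(np.round(current_ft_force(),1)); move_linear(loc(x,-45,160),v=.2); go([.40,-.25,.25]); print(current_clock())
im,d=snap("side","s9");t,_=snap("top","t9")
A=cv2.resize(t[190:290,125:345],None,fx=2.5,fy=2.5); b=cv2.resize(im[200:330,180:340],None,fx=2.6,fy=2.6)
cv2.imwrite("pics/m9.png",np.vstack([A,np.pad(b,((0,0),(0,550-b.shape[1]),(0,0)))]))
```

```text
[ 68.8 -38.3] [-73.3 -34.7]
shift 2.25
z 10.75 10.608630403953823
[-1.  -0.1 -0.6]
40.3583
```

View pics/m9.png

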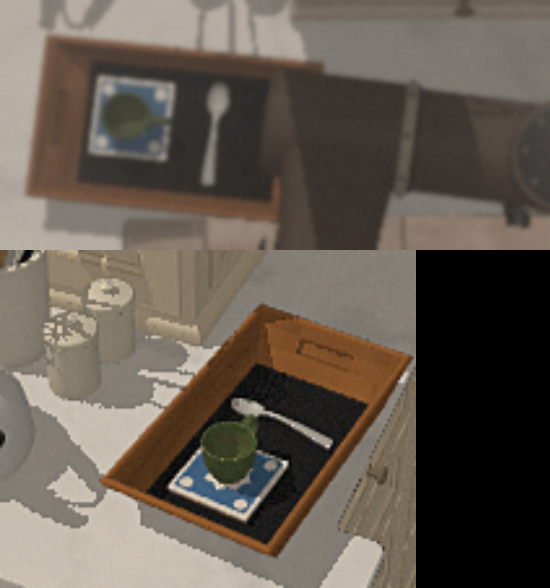

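Both views show the spoon lying flat on the floor, from (220,85) to (207,185) in the top crop. The mug is on the coaster and the robot is clear.

```bash
python3 -c "
from plant import *
print(job_done(),current_clock())"
```

```text
the job is handed in; nothing more can be done
the job is handed in; nothing more can be done
```

The tray is laid and the job handed in at about 40 s: the coaster lies cork side down in the left half, the mug stands within about 3 mm of its middle, the spoon lies flat beside it, and the arm never went near the canisters or the lemon.

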